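# Square up a hinge pack and pin it

## Robot

A 6-joint arm with a two-finger parallel gripper is mounted at the origin on the work surface. World frame = base frame: x ahead of the robot, y to its left, z up, the work surface at z = 0. Lengths are in m, angles in rad, forces in N, time in s.
With the tool pointing down it reaches from about 0.35 to 0.775 m from the base axis. Payload 7.3 kg.
Tool frame: the origin (TCP) lies midway between the tips of the shut fingers; the grasp point (between the pads) lies 19 mm behind it (robot.grip_depth is the z of the grasp point in the tool frame, in m); z points along the fingers, y is the line along which they close (so a half turn about z gives the same grasp; the last joint's range is limited). The gripper opens to 92 mm and grips with 3 to 60 N. Pads are 19 mm wide; open, the fingers measure 130 mm over their backs; the gripper's body (75 mm by 190 mm) begins 47 mm behind the grasp point.
Start: joints at [1.091, 0.342, 1.524, -0, 1.275, -0.146], TCP at [0.172, 0.496, 0.194] pointing down, gripper open.
Joint ranges: [-2.53, 2.53], [-0.77, 2.02], [0.04, 2.7], [-1, 4.14], [0.28, 2.66], [-3.11, 3.11]. Speed limits (rad/s): [2.57, 2.57, 3.14, 3.14, 3.14, 3.14].

## Interface

Orientations are given as [roll, pitch, yaw] about the fixed x, y, z axes, in that order (R = Rz(yaw) Ry(pitch) Rx(roll)).
In Python, from cell import robot, viewer gives the robot as it stands.
- The arm moves only by the tool step_arm, never from a script. Its argument "increments" is a list of rows, each an object with "delta_pos": the shift along the tool's x, y, z in cm, a list of three; "dr": the turn, a rotation vector about the tool's x, y, z in degrees, a list of three; "fingers": the closure, from -1 (fully open) to 1 (shut), so that 0 is half open. In form: [{"delta_pos": [tx, ty, tz], "dr": [wx, wy, wz], "fingers": fingers}, ...]. A call has exactly 5 rows; each row is the pose to reach, as a shift and turn from the pose commanded when the call began, along the tool's axes at that moment; what a row does not reach only later rows make up. A row lasts 1/8 s, in which the tool goes at most 62.5 mm and 10.7 degrees, less where a joint would pass 70% of its speed; a pose out of reach is approached as far as the arm can. A call with a gripper value outside its range is refused whole. The fingers move at their own pace and stop on an object; "newtons" is the grip in N (left out, the last holds). Time passes only in rows, so rows that repeat a pose let the fingers close, or fill a call up. It gives the time, the measured TCP pose, the force, the opening and the grip force at its end, in the units of the state.
- robot.observe(): the state, without advancing time (a new reading comes with each control period).
- viewer.read_camera(name): name is "side" or "top" or "wrist"; returns the picture (384x512x3 uint8, red, green, blue); there is no depth.
- viewer.camera_params(name): a dict with "K" (3x3 intrinsics, pixels), "T" (4x4, takes a point from camera to world coordinates). Camera axes: x right, y down, z forward; pixel columns grow to the right and rows downward; lengths in m; the calibration is good to about 2 mm. A picture is of the moment at which its call begins: read the wrist's pose just before it. camera_params takes no time and is no camera call; for the wrist camera it gives the pose at the moment of the call.
- robot.hand_in(): hands the job in; it is judged then, once.
The state is a dict: "time": time; "qpos": joint angles; "qvel": joint speeds; "joint_efforts": joint torques, N m; "tool_pos": TCP position; "tool_rot": TCP orientation; "contact_force": force on the tool from outside, world axes, zero at the start; "torque": the same for the moment, N m; "opening": finger opening in m; "grip_force": force on a finger pad.
Only numpy, scipy, OpenCV 4.12 (cv2) and the standard library are available. Lean on these libraries where they do the work, as an engineer would, in place of code of your own. Each camera call takes 0.05 s, during which the arm holds its last target. There are 200 camera calls.

## Task

Three loose steel hinge leaves lie stacked out of line in the aluminium fixture: push on their rear ends until all three are hard up against the steel stop, and hold them there steadily for a second with about 12 newtons. Then take the long steel pin from the wooden rack, pass it gently down through all three leaves and the fixture's bore until its collar sits flush on the top leaf, press it home steadily for a second with about 12 newtons, and let go. Never push with more than 25 newtons, and leave the other rods and everything else on the bench alone.

Things in the scene. Friction and masses are not known exactly. Their poses are not given: they have to be found in the camera images.
- bore (a point): centre of the bore's mouth in the top face of the aluminium fixture, 30 mm above the bench. z is up; x points level towards the stop. The bore is round, 13.5 mm across, vertical, right through to the bench
- fixture: the aluminium fixture, fixed to the bench, 90 x 78 x 30 mm; origin 30 mm below bore, axes as bore. Its top face reaches 50 mm from the bore towards -x. Two guide rails along x (10 mm wide, 18 mm high above the top face, inner faces 23.5 mm either side of the bore axis, from 40 mm behind the bore to 24 mm ahead) keep the leaves in line
- stop: dark steel end stop across the fixture, rigid, 14 x 67 x 28 mm, fixed on the fixture's top face. Origin at the centre of its underside, 33 mm from the bore along the fixture's x, so its face is 26 mm from the bore axis. Its top is 58 mm above the bench
- leaf1_hole (a point): lowest of three alike loose steel leaves, 100 x 44 x 8 mm. Point: centre of its round 14 mm hole, half-way through. x points along the leaf to the stop: that end is 26 mm from the hole (so with it against the stop the hole is over the bore), the rear end 74 mm from the hole, overhanging the fixture. At the start each leaf is 5 to 16 mm short of the stop, by differing amounts
- leaf2_hole (a point): the same point of the middle leaf. The leaves lie flat on each other, tops 38, 46 and 54 mm above the bench; they slide, stay where they are left (oiled: friction about 0.25, so sliding the pack takes 2 to 3 N; dry on fingers, so a finger that rubs down on them makes them bind), and have 3 mm of side play between the rails
- leaf3_hole (a point): the same point of the top leaf. Two tiny dark marks at its rear end are not holes
- leaf1: the lowest leaf, 0.18 to 0.34 kg; origin on its hole's axis at the underside, axes as leaf1_hole
- leaf2: the middle leaf, in the same way
- leaf3: the top leaf, in the same way
- pin_grip (a point): centre of the plain round grip (18 mm across, 44 mm high, so 22 mm up and down from here) of the long steel pin, 100 mm overall, that stands head up in a wooden rack. z up along the pin. Below the grip come a collar (24 mm across, 6 mm thick) and the shank (12 mm across, 50 mm long) whose nose tapers to 7 mm across over the last 7 mm; the tip is 78 mm below this point
- pin_collar (a point): centre of the underside of the pin's collar, 28 mm below pin_grip. With the pin home it is 54 mm above the bench, on the bore axis
- pin: the pin, 0.1 to 0.18 kg; origin at pin_collar
- rack: wooden rack 180 x 46 x 56 mm, fixed to the bench, with three holes 60 mm apart along its x, the middle one at its centre; one rod in each, in any order, its collar resting on the rack with 1 mm of play. Origin at the centre of its underside. The pin must rise 50 mm to leave it
- spraycan: black spray can, 52 mm across, 170 mm high, standing; bystander. Origin at the centre of its underside
- tape_box: yellow box 50 x 60 x 75 mm; bystander. Origin at the centre of its underside
- wrench: steel wrench lying on the bench; bystander. Origin on its underside
- offcut: wood offcut 120 x 50 x 40 mm; bystander. Origin at the centre of its underside
- screwjar: jar 60 mm across, 70 mm high; bystander. Origin at the centre of its underside
- punch: the dark punch in the rack, grip 12 mm across, total height above the rack 32 mm; to be left alone. Origin at the centre of its collar's underside
- stub: the short stub rod in the rack with a 28 mm disc head, 12 mm high; to be left alone. Origin at the centre of the head's underside
Not all that is in view belongs to the job. Leave any red look-alike of the leaf3 alone. Of the things shaped like the pin, the bare steel one is meant.

How it is judged:
By the outcome, as a careful person would: the job done as asked, in the order asked, and still so for the second after the job is handed in, with the robot touching nothing.
It also fails if it takes over 72 s, if anything falls off the work surface, if the arm or the gripper's body presses on something with over 40 N, if the wrist force passes 120 N, or if a joint passes its speed limit or range.

## Working session

There is one attempt and no reset: what is moved stays moved. The work goes in short steps, Python scripts to look and compute and a tool call to move; the robot and the scene stay as the last step left them, time stands still between calls to the robot, and variables do not carry over. Pictures are saved under pics/ and viewed, at most 10 in all, crops included, and the job is handed in when it is done.

Besides the shell and the picture viewer there is one more tool, called after ">>>" as name(argument=value, ...), one argument or row to a line, values as JSON. step_arm: Moves the arm, as the interface text tells. Its arguments: {"type":"object","properties":{"increments":{"type":"array"},"newtons":{"type":"number"}},"required":["increments"]}

```bash
mkdir -p pics; ls; python3 - <<'E'
from cell import robot, viewer
import cv2,numpy as np
for n in ("side","top"):
    im=viewer.read_camera(n); cv2.imwrite(f"pics/{n}0.png",cv2.resize(im[:,:,::-1],(800,600),interpolation=cv2.INTER_CUBIC))
    np.save(f"{n}0.npy",im)
    p=viewer.camera_params(n);print(n,p["K"].round(1).tolist(),p["T"].round(4).tolist())
p=viewer.camera_params("wrist");print(p["K"].round(1).tolist(),p["T"].round(4).tolist())
print(robot.observe(),robot.grip_depth)
E
```

```text
pics
side [[396.4, 0.0, 254.8], [0.0, 396.4, 185.8], [0.0, 0.0, 1.0]] [[0.9597, -0.1501, 0.2374, 0.319], [-0.2809, -0.5203, 0.8064, -0.8411], [0.0025, -0.8407, -0.5416, 0.6693], [0.0, 0.0, 0.0, 1.0]]
top [[390.3, 0.0, 258.7], [0.0, 390.3, 191.2], [0.0, 0.0, 1.0]] [[-0.0195, -0.9897, 0.1415, 0.3791], [-0.9998, 0.0201, 0.0026, -0.0207], [-0.0054, -0.1415, -0.9899, 1.3641], [0.0, 0.0, 0.0, 1.0]]
[[267.2, 0.0, 257.1], [0.0, 267.2, 188.5], [0.0, 0.0, 1.0]] [[0.3281, 0.909, 0.257, 0.1019], [0.9446, -0.315, -0.092, 0.5193], [-0.0026, 0.273, -0.962, 0.3845], [0.0, 0.0, 0.0, 1.0]]
{'time': 0.1, 'qpos': array([ 1.09098784e+00,  3.42659014e-01,  1.52489826e+00, -5.85037404e-06,
        1.27538219e+00, -1.45994373e-01]), 'qvel': array([-0.00073713, -0.00265912, -0.00165131,  0.00115659, -0.00038802,
       -0.00110532]), 'joint_efforts': array([ 1.92683998e-03, -4.32004023e+01, -2.44693047e+01,  7.17846723e-02,
        5.27271582e-02, -1.05455713e-04]), 'tool_pos': array([0.17181136, 0.49567684, 0.19331949]), 'tool_rot': array([-3.14025936e+00, -1.90393677e-04,  2.80778012e+00]), 'contact_force': array([-0.42856843, -0.53776652,  0.6050696 ]), 'torque': array([ 0.0273345 , -0.04653408, -0.04259725]), 'grip_force': 0.0, 'opening': 0.09209509336092506} -0.0188
```

View pics/side0.png

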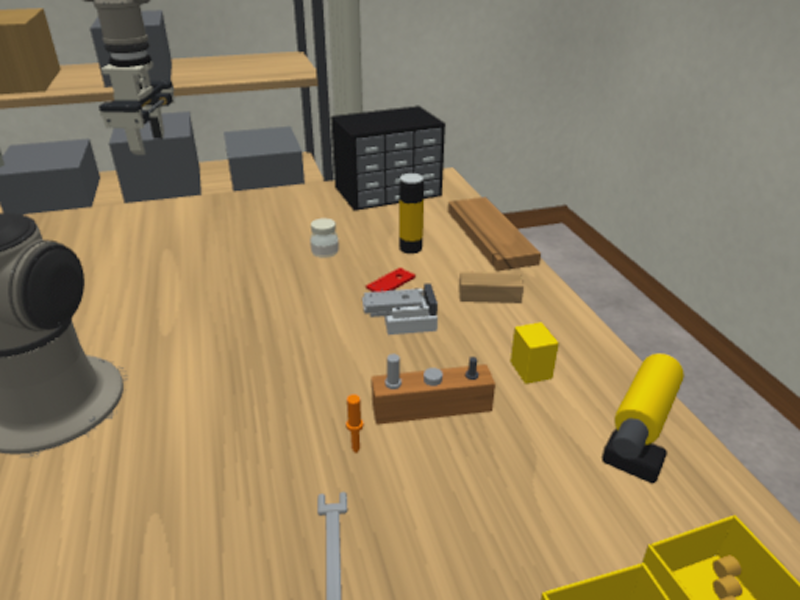

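View pics/top0.png

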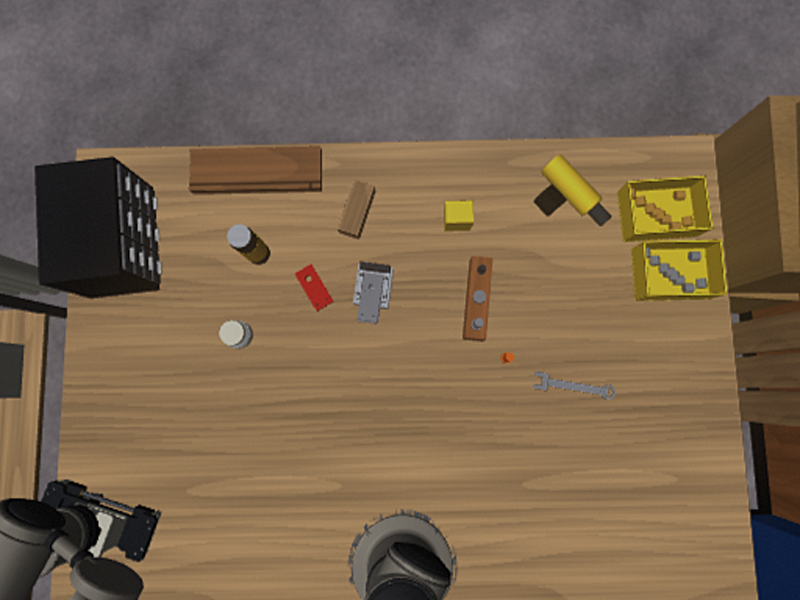

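Side view, 800 px: bare steel pin at (393,370) in the rack, stub (432,376), dark punch (472,367). The orange pin look-alike is at (355,420), the fixture pack at (403,305) and the red leaf look-alike at (390,281). Top view: fixture (374,288), pin (478,323), stub (480,296), punch (482,268), orange (508,357). The steel one at the robot end of the rack is the pin; the grey pack in the fixture is the target.

```bash
cat > h.py <<'E'
import numpy as np,cv2
from scipy.spatial.transform import Rotation as R
from cell import robot, viewer
def ray(P,uv):
    K,T=map(np.asarray,(P["K"],P["T"]))
    d=T[:3,:3]@np.linalg.solve(K,[uv[0],uv[1],1.]); return T[:3,3],d/np.linalg.norm(d)
def plane(P,uv,z):
    o,d=ray(P,uv); return o+d*(z-o[2])/d[2]
def tri(*obs):
    A=np.zeros((3,3));b=np.zeros(3);rs=[ray(*o) for o in obs]
    for o,d in rs:
        M=np.eye(3)-np.outer(d,d);A+=M;b+=M@o
    X=np.linalg.solve(A,b);return X,[np.linalg.norm(np.cross(X-o,d)) for o,d in rs]
def proj(P,X):
    T=np.linalg.inv(P["T"]);c=T[:3,:3]@np.asarray(X)+T[:3,3];q=np.asarray(P["K"])@c;return q[:2]/q[2]
def tool():
    s=robot.observe();return np.array(s["tool_pos"]),R.from_euler("xyz",s["tool_rot"]).as_matrix()
def goto(X,yaw):
    "tool-frame delta cm / rotvec deg to TCP X pointing down, with yaw"
    p,M=tool();G=R.from_euler("xyz",[np.pi,0,yaw]).as_matrix()
    print("d cm",(M.T@(np.array(X)-p)*100).round(2),"dr",np.degrees(R.from_matrix(M.T@G).as_rotvec()).round(2))
E
python3 - <<'E'
from h import *
S,T=viewer.camera_params("side"),viewer.camera_params("top");k=.64
for n,s,t in (("pin grip top",(393,357),(478,322.5)),("stub",(432,374),(480,296))):
    print(n,tri((S,np.array(s)*k),(T,np.array(t)*k)))
for n,t,z in (("rear L",(358,321),.054),("rear R",(380,323),.054),("stopmid",(376,265),.058),("rack a",(481,257),.056),("rack b",(475,340),.056),("redA",(296,270),.01),("red",(330,305),.01)):
    print(n,plane(T,np.array(t)*k,z).round(4))
p,M=tool();W=viewer.camera_params("wrist")["T"];print("cam in tool",(M.T@(W[:3,3]-p)).round(4),(M.T@W[:3,:3]).round(3))
E
```

```text
pin grip top (array([ 0.50780775, -0.16958694,  0.10546519]), [np.float64(0.0015086834075942923), np.float64(0.0015086834075942453)])
stub (array([ 0.56673384, -0.17996875,  0.06848407]), [np.float64(0.00033945454611114084), np.float64(0.000339454546111252)])
rear L [0.52   0.0835 0.054 ]
rear R [0.5147 0.036  0.054 ]
stopmid [0.6415 0.0428 0.058 ]
rack a [ 0.655 -0.187  0.056]
rack b [ 0.4738 -0.1673  0.056 ]
redA [0.6434 0.2261 0.01  ]
red [0.562  0.1494 0.01  ]
cam in tool [ 0.0738 -0.0008 -0.1912] [[-0.    -0.962 -0.273]
 [ 1.    -0.    -0.001]
 [ 0.001 -0.273  0.962]]
```

```bash
python3 - <<'E'
from h import *
goto([.47,.055,.17],3.007)
T=viewer.camera_params("top")
for n,t,z in (("orange",(508,357),.09),("can",(240,235),.17),("jar",(235,333),.07)): print(n,plane(T,np.array(t)*.64,z))
E
```

```text
d cm [-42.61 -31.86   2.37] dr [ -0.08  -0.02 -11.41]
orange [ 0.43457218 -0.23083894  0.09      ]
can [0.68605691 0.31005859 0.17      ]
jar [0.49782362 0.34442953 0.07      ]
```

>>> step_arm(
  increments=[
    {"delta_pos": [-4.5, -3.4, 0], "dr": [0, 0, 0], "fingers": -1},
    {"delta_pos": [-9.0, -6.8, 0], "dr": [0, 0, 0], "fingers": -1},
    {"delta_pos": [-13.5, -10.1, 0], "dr": [0, 0, 0], "fingers": -1},
    {"delta_pos": [-18, -13.5, 0], "dr": [0, 0, 0], "fingers": 0},
    {"delta_pos": [-22.5, -16.8, 0], "dr": [0, 0, 0], "fingers": 1},
  ],
)

```text
time: 0.72
tool_pos: [0.3301, 0.262, 0.1938]
tool_rot: [-3.142, -0.0, 2.808]
contact_force: [1.7, 0.6, 0.2]
opening: 0.0763
grip_force: 0.0
```

>>> step_arm(
  increments=[
    {"delta_pos": [-4.0, -3.0, 0.5], "dr": [0, 0, -2], "fingers": 1},
    {"delta_pos": [-8.0, -6.0, 1], "dr": [0, 0, -4], "fingers": 1},
    {"delta_pos": [-12, -9, 1.5], "dr": [0, 0, -6], "fingers": 1},
    {"delta_pos": [-16, -12, 2], "dr": [0, 0, -9], "fingers": 1},
    {"delta_pos": [-20.1, -15.1, 2.4], "dr": [0, 0, -11.4], "fingers": 1},
  ],
)

```text
time: 1.35
tool_pos: [0.4704, 0.0536, 0.1695]
tool_rot: [3.141, -0.001, 3.008]
contact_force: [0.7, 1.4, 0.1]
opening: 0.0262
grip_force: 0.0
```

```bash
python3 - <<'E'
from h import *
import pickle
P=viewer.camera_params("wrist");im=viewer.read_camera("wrist");np.save("w1.npy",im);pickle.dump(P,open("w1.pkl","wb"))
print(tool(),proj(P,[.6,.05,.054]))
cv2.imwrite("pics/w1.png",cv2.resize(im[:,:,::-1],(800,600),interpolation=cv2.INTER_CUBIC))
E
```

```text
(array([0.47375842, 0.04892379, 0.16905039]), array([[-0.99101577,  0.13373388,  0.00172958],
       [ 0.13372867,  0.99101391, -0.00284074],
       [-0.00209394, -0.00258393, -0.99999447]])) [268.3904968  273.54680468]
```

View pics/w1.png

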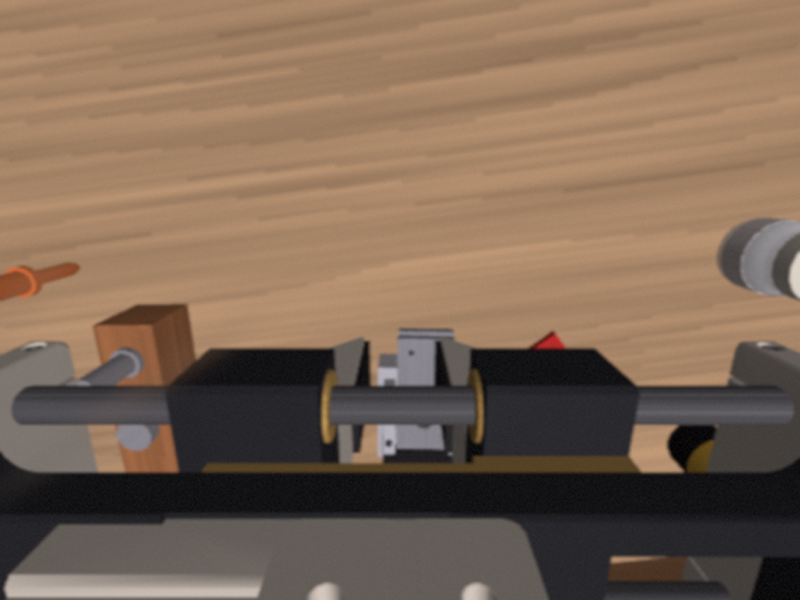

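The wrist picture shows the pack at (420,390), half hidden by the fingers. The pin is at (118,365), the stub at (137,435) and the red leaf at (548,345). The camera only sees clearly on its base side, so I go further forward for two views.

>>> step_arm(
  increments=[
    {"delta_pos": [-4, 0, 0], "dr": [0, 0, 0], "fingers": 1},
    {"delta_pos": [-8, 0, 0], "dr": [0, 0, 0], "fingers": 1},
    {"delta_pos": [-12, 0, 0.5], "dr": [0, 0, 0], "fingers": 1},
    {"delta_pos": [-16, 0, 1], "dr": [0, 0, 0], "fingers": 1},
    {"delta_pos": [-18, 0, 1], "dr": [0, 0, 0], "fingers": 1},
  ],
)

```text
time: 2.02
tool_pos: [0.6493, 0.0307, 0.1583]
tool_rot: [-3.142, -0.002, 3.006]
contact_force: [-0.2, 0.4, 0.7]
opening: 0.0001
grip_force: 0.0
```

```bash
cat > snap.py <<'E'
from h import *
import pickle,sys,time
n=sys.argv[1]
viewer.read_camera("top");viewer.read_camera("top")  # settle 0.1 s
P=viewer.camera_params("wrist");im=viewer.read_camera("wrist");pickle.dump((P,im),open(n+".pkl","wb"))
print(tool()[0]);cv2.imwrite(f"pics/{n}.png",cv2.resize(im[:,:,::-1],(800,600),interpolation=cv2.INTER_CUBIC))
E
python3 snap.py w2
```

```text
[0.64812483 0.03098802 0.15874239]
```

>>> step_arm(
  increments=[
    {"delta_pos": [0, -3.5, 0], "dr": [0, 0, 0], "fingers": 1},
    {"delta_pos": [0, -7, 0], "dr": [0, 0, 0], "fingers": 1},
    {"delta_pos": [0, -11, 0], "dr": [0, 0, 0], "fingers": 1},
    {"delta_pos": [0, -14, 0], "dr": [0, 0, 0], "fingers": 1},
    {"delta_pos": [0, -14, 0], "dr": [0, 0, 0], "fingers": 1},
  ],
)

```text
time: 2.8
tool_pos: [0.6282, -0.1094, 0.1601]
tool_rot: [-3.141, -0.001, 3.004]
contact_force: [-0.2, 0.6, -0.1]
opening: 0.0005
grip_force: 0.0
```

```bash
python3 snap.py w3
python3 - <<'E'
import pickle,cv2,numpy as np
# crop regions around the fixture & pin by projection
from h import *
out=[]
for n in("w2","w3"):
    P,im=pickle.load(open(n+".pkl","rb"))
    row=[]
    for X in([.58,.05,.05],[.52,-.17,.08]):
        u,v=proj(P,X);x=int(np.clip(u-66,0,380));y=int(np.clip(v-48,0,288));print(n,X,u,v,"crop origin",x,y)
        row.append(cv2.resize(im[y:y+96,x:x+132,::-1],(396,288),interpolation=cv2.INTER_CUBIC))
    out.append(np.hstack(row))
cv2.imwrite("pics/c1.png",np.vstack(out))
E
```

```text
[ 0.62912419 -0.10666776  0.1601057 ]
w2 [0.58, 0.05, 0.05] 267.14062015661426 115.44494812260177 crop origin 201 67
w2 [0.52, -0.17, 0.08] 29.342926699013994 83.21270852907709 crop origin 0 35
w3 [0.58, 0.05, 0.05] 394.9242225653624 116.82502879984754 crop origin 328 68
w3 [0.52, -0.17, 0.08] 177.21597425193477 84.97832771056738 crop origin 111 36
```

View pics/c1.png

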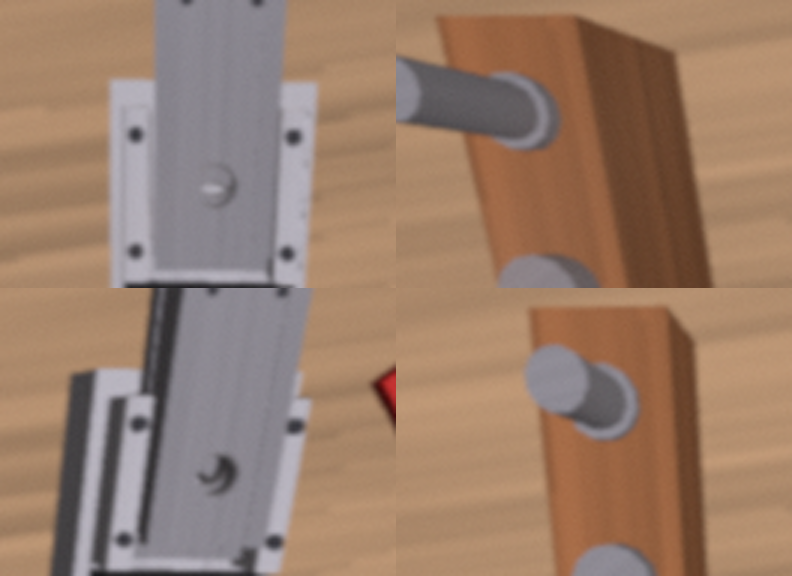

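Crops show: leaf-3 hole at (217,185) and (217,473), rail screws at (136,134) (136,251) (293,136) (287,253) and (139,424) (124,540) (295,426) (274,542). The bare steel pin's grip top is at (557,378), its collar at (606,402) and (524,112). It is the tall thick steel one in the rack's first hole, so the choice is confirmed.

```bash
python3 - <<'E'
from h import *
import pickle
A,ia=pickle.load(open("w2.pkl","rb"));B,ib=pickle.load(open("w3.pkl","rb"))
a=lambda x,y:np.array([x/3+201-1/3,y/3+67-1/3]);b=lambda x,y:np.array([x/3+328-1/3,(y-288)/3+68-1/3])
L=[("hole3",(217,185),(217,473)),("s1",(136,134),(139,424)),("s2",(136,251),(124,540)),("s3",(293,136),(295,426)),("s4",(287,253),(274,542))]
s={}
for n,p,q in L:
    X,r=tri((A,a(*p)),(B,b(*q)));s[n]=X;print(n,X.round(4),np.round(r,4), plane(A,a(*p),.048 if n!="hole3" else .054).round(4),plane(B,b(*q),.048 if n!="hole3" else .054).round(4))
d=(s["s2"]-s["s1"]+s["s4"]-s["s3"]);print("yaw",np.arctan2(d[1],d[0]),"mid",np.mean([s[k] for k in("s1","s2","s3","s4")],0))
pc=tri((A,np.array([128/3,112/3+35])),(B,np.array([111+210/3,36+114/3])));print("collar",pc)
pt=np.array([111+161/3,36+90/3]);print("grip top z.106",plane(B,pt,.106), plane(B,np.array([181,74]),.062))
print("orig side/top pin .508,-.1696")
E
```

```text
hole3 [0.5941 0.0546 0.052 ] [0.0002 0.0002] [0.5941 0.0545 0.054 ] [0.5937 0.0536 0.054 ]
s1 [0.5728 0.0279 0.0491] [0.0001 0.0001] [0.5726 0.0279 0.048 ] [0.573  0.0283 0.048 ]
s2 [0.6145 0.0217 0.0487] [0.0001 0.0001] [0.6145 0.0217 0.048 ] [0.6148 0.022  0.048 ]
s3 [0.5811 0.0839 0.0493] [0.0001 0.0001] [0.581  0.0841 0.048 ] [0.5814 0.0846 0.048 ]
s4 [0.6229 0.0777 0.0489] [0.0001 0.0001] [0.6229 0.0779 0.048 ] [0.6232 0.0782 0.048 ]
yaw -0.14668424265407123 mid [0.59783154 0.05279892 0.04898909]
collar (array([ 0.5074787 , -0.16964657,  0.05848227]), [np.float64(1.5145490636249422e-05), np.float64(1.5145490635883075e-05)])
grip top z.106 [ 0.50725679 -0.17036119  0.106     ] [ 0.50804126 -0.16878372  0.062     ]
orig side/top pin .508,-.1696
```

```bash
python3 -c "
from h import *
goto([.492,.0684,.16],2.995)"
```

```text
d cm [15.93 15.51  0.02] dr [ 0.04 -0.01  0.71]
```

>>> step_arm(
  increments=[
    {"delta_pos": [4, 4, 0], "dr": [0, 0, 0.7], "fingers": 1},
    {"delta_pos": [8, 8, 0], "dr": [0, 0, 0.7], "fingers": 1},
    {"delta_pos": [12, 12, 0], "dr": [0, 0, 0.7], "fingers": 1},
    {"delta_pos": [15.9, 15.5, 0], "dr": [0, 0, 0.7], "fingers": 1},
    {"delta_pos": [15.9, 15.5, 0], "dr": [0, 0, 0.7], "fingers": 1},
  ],
)

```text
time: 3.58
tool_pos: [0.4902, 0.0707, 0.1604]
tool_rot: [3.141, -0.001, 3.0]
contact_force: [0.8, -0.4, 0.5]
opening: 0.0002
grip_force: 0.0
```

```bash
python3 -c "
from h import *
print(tool()[0],robot.observe()['contact_force'])
goto([.492,.0684,.025],2.995)"
```

```text
[0.49019432 0.07067601 0.16039943] [ 0.77448928 -0.42578768  0.51678257]
d cm [-0.22 -0.21 13.54] dr [ 0.04 -0.04  0.29]
```

>>> step_arm(
  increments=[
    {"delta_pos": [0, -0.1, 4.5], "dr": [0, 0, 0.3], "fingers": 1},
    {"delta_pos": [0, -0.1, 9], "dr": [0, 0, 0.3], "fingers": 1},
    {"delta_pos": [0, -0.1, 12.5], "dr": [0, 0, 0.3], "fingers": 1},
    {"delta_pos": [0, -0.1, 13.5], "dr": [0, 0, 0.3], "fingers": 1},
    {"delta_pos": [0, -0.1, 13.5], "dr": [0, 0, 0.3], "fingers": 1},
  ],
)

```text
time: 4.2
tool_pos: [0.493, 0.0662, 0.0251]
tool_rot: [3.142, -0.0, 2.99]
contact_force: [0.1, 0.3, -0.8]
opening: 0.0007
grip_force: 0.0
```

>>> step_arm(
  increments=[
    {"delta_pos": [-0.3, 0, 0], "dr": [0, 0, 0], "fingers": 1},
    {"delta_pos": [-0.6, 0, 0], "dr": [0, 0, 0], "fingers": 1},
    {"delta_pos": [-0.9, 0, 0], "dr": [0, 0, 0], "fingers": 1},
    {"delta_pos": [-1.2, 0, 0], "dr": [0, 0, 0], "fingers": 1},
    {"delta_pos": [-1.5, 0, 0], "dr": [0, 0, 0], "fingers": 1},
  ],
)

```text
time: 4.82
tool_pos: [0.5077, 0.0638, 0.025]
tool_rot: [3.141, 0.0, 2.989]
contact_force: [0.1, 0.5, 0.8]
opening: 0.0005
grip_force: 0.0
```

>>> step_arm(
  increments=[
    {"delta_pos": [-0.2, 0, 0], "dr": [0, 0, 0], "fingers": 1},
    {"delta_pos": [-0.4, 0, 0], "dr": [0, 0, 0], "fingers": 1},
    {"delta_pos": [-0.6, 0, 0], "dr": [0, 0, 0], "fingers": 1},
    {"delta_pos": [-0.8, 0, 0], "dr": [0, 0, 0], "fingers": 1},
    {"delta_pos": [-1.0, 0, 0], "dr": [0, 0, 0], "fingers": 1},
  ],
)

```text
time: 5.45
tool_pos: [0.5175, 0.0623, 0.0249]
tool_rot: [3.142, -0.0, 2.989]
contact_force: [0.0, 0.2, -0.1]
opening: 0.0003
grip_force: 0.0
```

>>> step_arm(
  increments=[
    {"delta_pos": [-0.05, 0, 0], "dr": [0, 0, 0], "fingers": 1},
    {"delta_pos": [-0.1, 0, 0], "dr": [0, 0, 0], "fingers": 1},
    {"delta_pos": [-0.15, 0, 0], "dr": [0, 0, 0], "fingers": 1},
    {"delta_pos": [-0.2, 0, 0], "dr": [0, 0, 0], "fingers": 1},
    {"delta_pos": [-0.25, 0, 0], "dr": [0, 0, 0], "fingers": 1},
  ],
)

```text
time: 6.08
tool_pos: [0.5198, 0.062, 0.0249]
tool_rot: [3.142, 0.0, 2.989]
contact_force: [-0.4, 0.1, 0.6]
opening: 0.0002
grip_force: 0.0
```

>>> step_arm(
  increments=[
    {"delta_pos": [-0.1, 0, 0], "dr": [0, 0, 0], "fingers": 1},
    {"delta_pos": [-0.2, 0, 0], "dr": [0, 0, 0], "fingers": 1},
    {"delta_pos": [-0.3, 0, 0], "dr": [0, 0, 0], "fingers": 1},
    {"delta_pos": [-0.35, 0, 0], "dr": [0, 0, 0], "fingers": 1},
    {"delta_pos": [-0.4, 0, 0], "dr": [0, 0, 0], "fingers": 1},
  ],
)

```text
time: 6.7
tool_pos: [0.5238, 0.0614, 0.0249]
tool_rot: [3.142, -0.0, 2.989]
contact_force: [0.5, -0.6, -0.4]
opening: 0.0006
grip_force: 0.0
```

```bash
python3 snap.py w4
```

```text
[0.52380814 0.06137846 0.02491002]
```

View pics/w4.png

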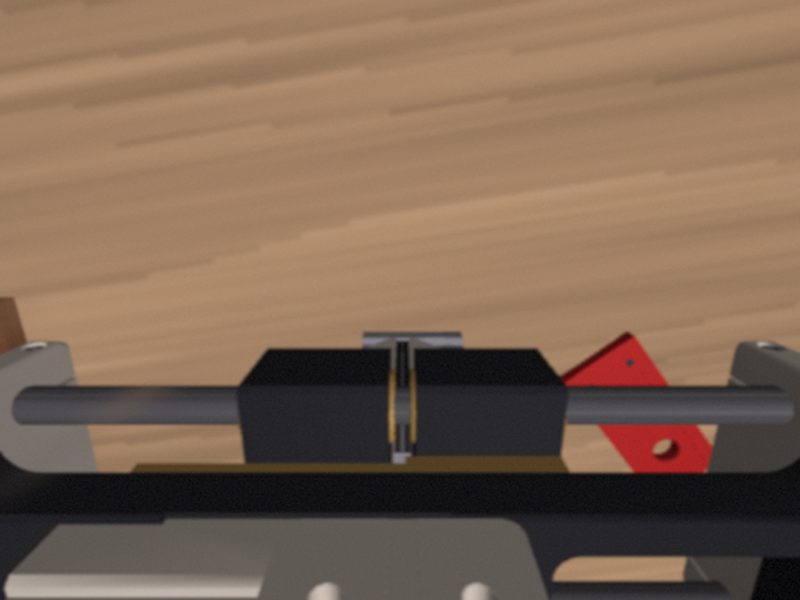

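```bash
python3 - <<'E'
from h import *
import pickle
P,im=pickle.load(open("w4.pkl","rb"));k=.64
for uv in((363,333),(462,333),(363,347),(462,347)):
    for z in(.054,.030,0.): print(uv,z,plane(P,np.array(uv)*k,z).round(4))
p,M=tool()
for X in([0,0,0],[.0095,0,0],[.0095,0,-.03],[.0095,0.019,-.03]): print(X,proj(P,p+M@np.array(X))/k)
cv2.imwrite("pics/c2.png",cv2.resize(im[195:255,205:325,::-1],(800,400),interpolation=cv2.INTER_CUBIC))
E
```

```text
(363, 333) 0.054 [0.51   0.0463 0.054 ]
(363, 333) 0.03 [0.5188 0.0425 0.03  ]
(363, 333) 0.0 [0.5298 0.0378 0.    ]
(462, 333) 0.054 [0.5162 0.0869 0.054 ]
(462, 333) 0.03 [0.5259 0.0891 0.03  ]
(462, 333) 0.0 [0.5381 0.0919 0.    ]
(363, 347) 0.054 [0.5162 0.0452 0.054 ]
(363, 347) 0.03 [0.5259 0.0413 0.03  ]
(363, 347) 0.0 [0.538  0.0363 0.    ]
(462, 347) 0.054 [0.5225 0.0862 0.054 ]
(462, 347) 0.03 [0.5331 0.0883 0.03  ]
(462, 347) 0.0 [0.5464 0.0909 0.    ]
[0, 0, 0] [403.7151566  333.24561199]
[0.0095, 0, 0] [403.73119809 314.81201911]
[0.0095, 0, -0.03] [403.97134721 337.99168732]
[0.0095, 0.019, -0.03] [449.91481876 337.99403083]
```

View pics/c2.png

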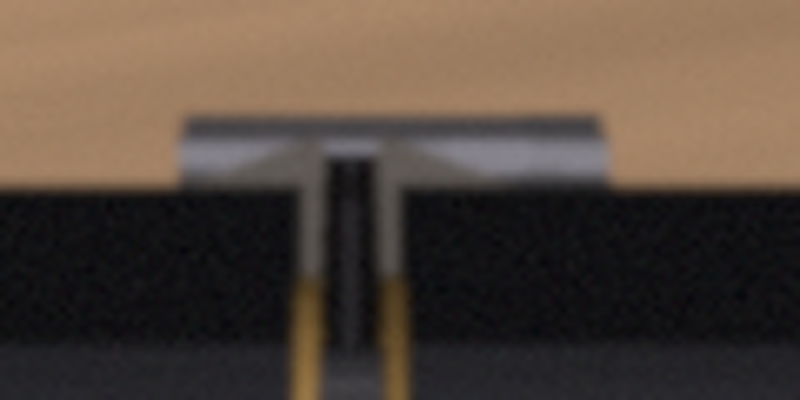

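The wrist crop shows the top leaf's rear end at (180-605,120-185), with the closed fingertips seemingly over it and no force felt. That is ambiguous, so I check from the two fixed cameras.

```bash
python3 - <<'E'
from h import *
S,T=viewer.camera_params("side"),viewer.camera_params("top")
s,t=viewer.read_camera("side"),viewer.read_camera("top")
p,M=tool()
def crop(im,P,n):
    u,v=proj(P,[.55,.055,.05]);x,y=int(u-40),int(v-45);print(n,"origin",x,y,"tip at",((proj(P,p)-[x,y])*5).round(1), "leaf3 rear top mid pred",((proj(P,[.5209,.0654,.054])-[x,y])*5).round())
    return cv2.resize(im[y:y+90,x:x+80,::-1],(400,450),interpolation=cv2.INTER_CUBIC)
cv2.imwrite("pics/c3.png",np.hstack([crop(s,S,"side"),crop(t,T,"top")]))
E
```

```text
side origin 203 147 tip at [155.7 266.9] leaf3 rear top mid pred [148. 221.]
top origin 197 151 tip at [195.9 270.6] leaf3 rear top mid pred [187. 270.]
```

View pics/c3.png

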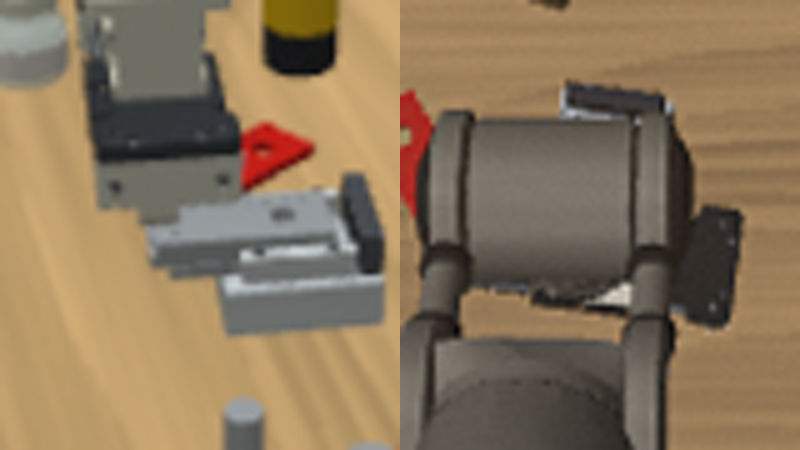

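```bash
python3 - <<'E'
from h import *
import pickle
fx=np.array([.98926,-.1462]);fy=np.array([.1462,.98926]);b=np.array([.6057,.0516])
for n in("w2","w3"):
    P,im=pickle.load(open(n+".pkl","rb"))
    for lat in(-.012,.012):
        l=[]
        for s in range(-100,-74,1):
            X=np.r_[b+fx*s*1e-3+fy*lat,.054];u,v=proj(P,X)
            c=im[int(round(v)),int(round(u))];l.append((s,int(c[0]),int(c[2])))
        print(n,lat," ".join(f"{a}:{r},{g}" for a,r,g in l))
S=viewer.camera_params("side");p,M=tool()
for X in([0,0,-.066],[.0375,0.095,-.066],[-.0375,.095,-.066],[.0375,-.095,-.066],[-.0375,-.095,-.066],[0,.019,-.03],[0,-.019,-.03]): print(X,((proj(S,p+M@np.array(X))-[203,147])*5).round())
E
```

```text
w2 -0.012 -100:173,108 -99:174,108 -98:176,109 -97:176,109 -96:176,108 -95:178,108 -94:177,108 -93:176,109 -92:176,109 -91:176,109 -90:174,107 -89:173,106 -88:162,120 -87:150,138 -86:139,143 -85:138,143 -84:140,145 -83:138,144 -82:139,145 -81:138,143 -80:140,145 -79:140,144 -78:139,145 -77:139,144 -76:103,108 -75:81,86
w2 0.012 -100:175,108 -99:174,107 -98:176,108 -97:174,108 -96:175,109 -95:175,109 -94:175,108 -93:173,107 -92:172,107 -91:172,105 -90:173,106 -89:173,107 -88:167,114 -87:154,132 -86:141,141 -85:140,146 -84:139,143 -83:138,144 -82:141,146 -81:138,144 -80:138,144 -79:138,143 -78:138,143 -77:137,142 -76:128,133 -75:109,114
w3 -0.012 -100:178,109 -99:179,111 -98:179,111 -97:177,110 -96:178,110 -95:179,111 -94:178,109 -93:177,110 -92:176,109 -91:173,107 -90:176,109 -89:177,109 -88:176,110 -87:153,140 -86:143,146 -85:143,149 -84:143,147 -83:141,146 -82:141,147 -81:141,148 -80:141,146 -79:142,146 -78:142,147 -77:141,146 -76:131,137 -75:107,112
w3 0.012 -100:174,108 -99:176,108 -98:175,108 -97:175,109 -96:173,106 -95:173,107 -94:172,105 -93:174,107 -92:174,108 -91:175,109 -90:176,109 -89:176,110 -88:168,116 -87:154,132 -86:140,140 -85:142,147 -84:142,147 -83:141,146 -82:140,145 -81:141,147 -80:142,146 -79:141,146 -78:140,146 -77:136,141 -76:126,131 -75:102,108
[0, 0, -0.066] [153. 168.]
[0.0375, 0.095, -0.066] [75. 88.]
[-0.0375, 0.095, -0.066] [202.  80.]
[0.0375, -0.095, -0.066] [ 95. 272.]
[-0.0375, -0.095, -0.066] [242. 261.]
[0, 0.019, -0.03] [151. 205.]
[0, -0.019, -0.03] [157. 242.]
```

>>> step_arm(
  increments=[
    {"delta_pos": [-0.07, 0, 0], "dr": [0, 0, 0], "fingers": 1},
    {"delta_pos": [-0.14, 0, 0], "dr": [0, 0, 0], "fingers": 1},
    {"delta_pos": [-0.21, 0, 0], "dr": [0, 0, 0], "fingers": 1},
    {"delta_pos": [-0.28, 0, 0], "dr": [0, 0, 0], "fingers": 1},
    {"delta_pos": [-0.35, 0, 0], "dr": [0, 0, 0], "fingers": 1},
  ],
)

```text
time: 7.58
tool_pos: [0.5273, 0.0608, 0.0249]
tool_rot: [3.142, 0.0, 2.989]
contact_force: [-0.5, 0.7, 0.0]
opening: 0.0004
grip_force: 0.0
```

```bash
python3 snap.py w5; python3 - <<'E'
from h import *
import pickle
a=np.load("w1.npy")[200:300,200:320,::-1];P,im=pickle.load(open("w5.pkl","rb"))
b=im[200:300,200:320,::-1]
f=lambda q:cv2.resize(q,(400,333),interpolation=cv2.INTER_CUBIC)
cv2.imwrite("pics/c4.png",np.hstack([f(a),f(b)]));print(robot.observe()["contact_force"])
E
```

```text
[0.52729476 0.06084318 0.02492723]
[ 1.40401496  0.04277059 -0.48164214]
```

View pics/c4.png

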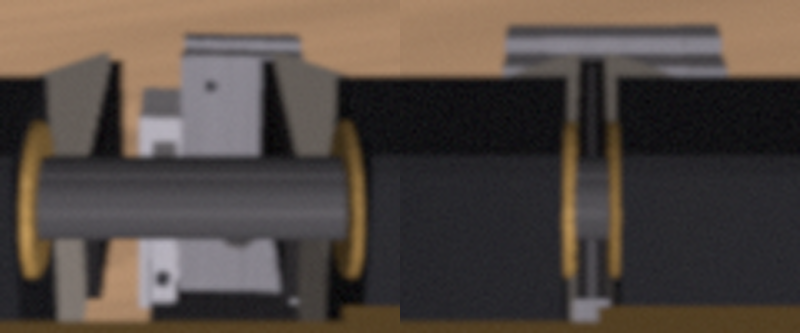

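```bash
python3 - <<'E'
from h import *
S=viewer.camera_params("side")
p=np.array([.17181,.49568,.1933]);M=R.from_euler("xyz",[np.pi,0,2.8078]).as_matrix()
for z in(0,-.03):
  for y in(-.046,.046): print(z,y,proj(S,p+M@np.array([0,y,z]))/.64)
im=np.load("side0.npy")
cv2.imwrite("pics/c5.png",cv2.resize(im[20:110,50:130,::-1],(533,600),interpolation=cv2.INTER_CUBIC))
E
```

```text
0 -0.046 [142.84211131 168.42271671]
0 0.046 [159.6499999  152.44857179]
-0.03 -0.046 [139.55045884 154.29683373]
-0.03 0.046 [156.75687887 138.95124737]
```

View pics/c5.png

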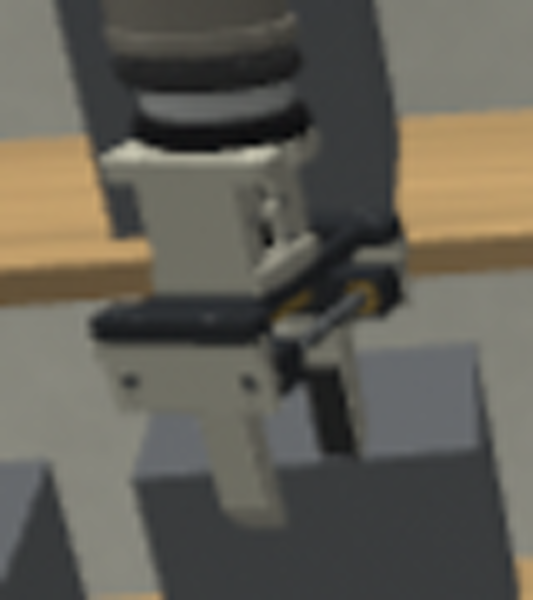

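The view of the start pose puts the fingertips about 30 mm above the reported TCP: seen at (255,525) and (343,455), where z=-0.03 in the tool frame projects. The wrist view agrees. The fingers have therefore been hovering just over the pack, and nothing was touched. I'll allow for a 30 mm tip offset from here on, so I back off and go 30 mm lower.

>>> step_arm(
  increments=[
    {"delta_pos": [0, 0, -1], "dr": [0, 0, 0], "fingers": 1},
    {"delta_pos": [1.5, 0.15, -1], "dr": [0, 0, -0.3], "fingers": 1},
    {"delta_pos": [3, 0.25, -1], "dr": [0, 0, -0.3], "fingers": 1},
    {"delta_pos": [3.7, 0.25, -1], "dr": [0, 0, -0.3], "fingers": 1},
    {"delta_pos": [3.7, 0.25, -1], "dr": [0, 0, -0.3], "fingers": 1},
  ],
)

```text
time: 8.35
tool_pos: [0.4912, 0.069, 0.0354]
tool_rot: [3.141, 0.001, 2.995]
contact_force: [0.6, -0.5, 0.4]
opening: 0.0002
grip_force: 0.0
```

>>> step_arm(
  increments=[
    {"delta_pos": [0, 0, 1.2], "dr": [0, 0, 0], "fingers": 1},
    {"delta_pos": [0, 0, 2.2], "dr": [0, 0, 0], "fingers": 1},
    {"delta_pos": [0, 0, 3], "dr": [0, 0, 0], "fingers": 1},
    {"delta_pos": [0, 0, 3.5], "dr": [0, 0, 0], "fingers": 1},
    {"delta_pos": [0, 0, 3.8], "dr": [0, 0, 0], "fingers": 1},
  ],
)

```text
time: 8.98
tool_pos: [0.491, 0.0689, -0.0036]
tool_rot: [3.142, -0.0, 2.994]
contact_force: [0.5, 1.2, -1.2]
opening: 0.0
grip_force: 0.0
```

>>> step_arm(
  increments=[
    {"delta_pos": [-0.2, 0, 0], "dr": [0, 0, 0], "fingers": 1},
    {"delta_pos": [-0.5, 0, 0], "dr": [0, 0, 0], "fingers": 1},
    {"delta_pos": [-0.8, 0, 0], "dr": [0, 0, 0], "fingers": 1},
    {"delta_pos": [-1.1, 0, 0], "dr": [0, 0, 0], "fingers": 1},
    {"delta_pos": [-1.4, 0, 0], "dr": [0, 0, 0], "fingers": 1},
  ],
)

```text
time: 9.6
tool_pos: [0.5052, 0.0668, -0.003]
tool_rot: [3.142, 0.0, 2.995]
contact_force: [-0.1, 0.8, 0.3]
opening: 0.0002
grip_force: 0.0
```

>>> step_arm(
  increments=[
    {"delta_pos": [-0.2, 0, 0], "dr": [0, 0, 0], "fingers": 1},
    {"delta_pos": [-0.4, 0, 0], "dr": [0, 0, 0], "fingers": 1},
    {"delta_pos": [-0.6, 0, 0], "dr": [0, 0, 0], "fingers": 1},
    {"delta_pos": [-0.8, 0, 0], "dr": [0, 0, 0], "fingers": 1},
    {"delta_pos": [-1.0, 0, 0], "dr": [0, 0, 0], "fingers": 1},
  ],
)

```text
time: 10.22
tool_pos: [0.5148, 0.0654, -0.0032]
tool_rot: [3.142, -0.0, 2.995]
contact_force: [-1.4, 0.1, 0.3]
opening: 0.0004
grip_force: 0.6
```

>>> step_arm(
  increments=[
    {"delta_pos": [-0.1, 0, 0], "dr": [0, 0, 0], "fingers": 1},
    {"delta_pos": [-0.2, 0, 0], "dr": [0, 0, 0], "fingers": 1},
    {"delta_pos": [-0.3, 0, 0], "dr": [0, 0, 0], "fingers": 1},
    {"delta_pos": [-0.4, 0, 0], "dr": [0, 0, 0], "fingers": 1},
    {"delta_pos": [-0.5, 0, 0], "dr": [0, 0, 0], "fingers": 1},
  ],
)

```text
time: 10.85
tool_pos: [0.5196, 0.0647, -0.0031]
tool_rot: [3.142, -0.0, 2.995]
contact_force: [-1.3, 0.1, -0.2]
opening: 0.0005
grip_force: 1.0
```

>>> step_arm(
  increments=[
    {"delta_pos": [-0.06, 0, 0], "dr": [0, 0, 0], "fingers": 1},
    {"delta_pos": [-0.12, 0, 0], "dr": [0, 0, 0], "fingers": 1},
    {"delta_pos": [-0.18, 0, 0], "dr": [0, 0, 0], "fingers": 1},
    {"delta_pos": [-0.24, 0, 0], "dr": [0, 0, 0], "fingers": 1},
    {"delta_pos": [-0.28, 0, 0], "dr": [0, 0, 0], "fingers": 1},
  ],
)

```text
time: 11.48
tool_pos: [0.5225, 0.0643, -0.0031]
tool_rot: [3.142, -0.0, 2.995]
contact_force: [-2.8, 0.3, 0.1]
opening: 0.0003
grip_force: 1.3
```

>>> step_arm(
  increments=[
    {"delta_pos": [-0.02, 0, 0], "dr": [0, 0, 0], "fingers": 1},
    {"delta_pos": [-0.04, 0, 0], "dr": [0, 0, 0], "fingers": 1},
    {"delta_pos": [-0.06, 0, 0], "dr": [0, 0, 0], "fingers": 1},
    {"delta_pos": [-0.08, 0, 0], "dr": [0, 0, 0], "fingers": 1},
    {"delta_pos": [-0.1, 0, 0], "dr": [0, 0, 0], "fingers": 1},
  ],
)

```text
time: 12.1
tool_pos: [0.5229, 0.0642, -0.0031]
tool_rot: [3.142, -0.001, 2.995]
contact_force: [-5.6, 1.4, 2.0]
opening: -0.0
grip_force: 2.6
```

>>> step_arm(
  increments=[
    {"delta_pos": [-0.01, 0, 0], "dr": [0, 0, 0], "fingers": 1},
    {"delta_pos": [-0.02, 0, 0], "dr": [0, 0, 0], "fingers": 1},
    {"delta_pos": [-0.03, 0, 0], "dr": [0, 0, 0], "fingers": 1},
    {"delta_pos": [-0.04, 0, 0], "dr": [0, 0, 0], "fingers": 1},
    {"delta_pos": [-0.04, 0, 0], "dr": [0, 0, 0], "fingers": 1},
  ],
)

```text
time: 12.72
tool_pos: [0.5229, 0.0642, -0.0031]
tool_rot: [-3.142, -0.002, 2.995]
contact_force: [-5.0, 1.7, 2.2]
opening: 0.0008
grip_force: 3.1
```

>>> step_arm(
  increments=[
    {"delta_pos": [-0.02, 0, 0], "dr": [0, 0, 0], "fingers": 1},
    {"delta_pos": [-0.04, 0, 0], "dr": [0, 0, 0], "fingers": 1},
    {"delta_pos": [-0.06, 0, 0], "dr": [0, 0, 0], "fingers": 1},
    {"delta_pos": [-0.06, 0, 0], "dr": [0, 0, 0], "fingers": 1},
    {"delta_pos": [-0.06, 0, 0], "dr": [0, 0, 0], "fingers": 1},
  ],
)

```text
time: 13.35
tool_pos: [0.5229, 0.0642, -0.0031]
tool_rot: [-3.141, -0.003, 2.995]
contact_force: [-7.3, 1.1, 4.0]
opening: 0.0001
grip_force: 4.0
```

>>> step_arm(
  increments=[
    {"delta_pos": [-0.02, 0, -0.02], "dr": [0, 0, 0], "fingers": 1},
    {"delta_pos": [-0.04, 0, -0.04], "dr": [0, 0, 0], "fingers": 1},
    {"delta_pos": [-0.06, 0, -0.06], "dr": [0, 0, 0], "fingers": 1},
    {"delta_pos": [-0.08, 0, -0.06], "dr": [0, 0, 0], "fingers": 1},
    {"delta_pos": [-0.08, 0, -0.06], "dr": [0, 0, 0], "fingers": 1},
  ],
)

```text
time: 13.98
tool_pos: [0.5229, 0.0642, -0.0031]
tool_rot: [-3.141, -0.005, 2.995]
contact_force: [-8.5, 1.8, 1.2]
opening: 0.0002
grip_force: 4.4
```

>>> step_arm(
  increments=[
    {"delta_pos": [-0.03, 0, -0.01], "dr": [0, 0, 0], "fingers": 1},
    {"delta_pos": [-0.06, 0, -0.02], "dr": [0, 0, 0], "fingers": 1},
    {"delta_pos": [-0.09, 0, -0.04], "dr": [0, 0, 0], "fingers": 1},
    {"delta_pos": [-0.11, 0, -0.05], "dr": [0, 0, 0], "fingers": 1},
    {"delta_pos": [-0.11, 0, -0.05], "dr": [0, 0, 0], "fingers": 1},
  ],
)

```text
time: 14.6
tool_pos: [0.5228, 0.0642, -0.0031]
tool_rot: [-3.141, -0.007, 2.995]
contact_force: [-11.3, 2.4, 1.1]
opening: 0.0006
grip_force: 5.5
```

>>> step_arm(
  increments=[
    {"delta_pos": [-0.02, 0, 0], "dr": [0, 0, 0], "fingers": 1},
    {"delta_pos": [-0.02, 0, 0], "dr": [0, 0, 0], "fingers": 1},
    {"delta_pos": [-0.02, 0, 0], "dr": [0, 0, 0], "fingers": 1},
    {"delta_pos": [-0.02, 0, 0], "dr": [0, 0, 0], "fingers": 1},
    {"delta_pos": [-0.02, 0, 0], "dr": [0, 0, 0], "fingers": 1},
  ],
)

```text
time: 15.22
tool_pos: [0.5227, 0.0642, -0.0031]
tool_rot: [-3.141, -0.008, 2.995]
contact_force: [-10.9, 1.3, 1.3]
opening: 0.0001
grip_force: 5.8
```

>>> step_arm(
  increments=[
    {"delta_pos": [0, 0, 0], "dr": [0, 0, 0], "fingers": 1},
    {"delta_pos": [0, 0, 0], "dr": [0, 0, 0], "fingers": 1},
    {"delta_pos": [0, 0, 0], "dr": [0, 0, 0], "fingers": 1},
    {"delta_pos": [0, 0, 0], "dr": [0, 0, 0], "fingers": 1},
    {"delta_pos": [0, 0, 0], "dr": [0, 0, 0], "fingers": 1},
  ],
)

```text
time: 15.85
tool_pos: [0.5227, 0.0642, -0.0031]
tool_rot: [-3.141, -0.008, 2.995]
contact_force: [-10.9, 1.4, 0.3]
opening: 0.0005
grip_force: 5.8
```

>>> step_arm(
  increments=[
    {"delta_pos": [0, 0, 0], "dr": [0, 0, 0], "fingers": 1},
    {"delta_pos": [0, 0, 0], "dr": [0, 0, 0], "fingers": 1},
    {"delta_pos": [0, 0, 0], "dr": [0, 0, 0], "fingers": 1},
    {"delta_pos": [0, 0, 0], "dr": [0, 0, 0], "fingers": 1},
    {"delta_pos": [0, 0, 0], "dr": [0, 0, 0], "fingers": 1},
  ],
)

```text
time: 16.48
tool_pos: [0.5227, 0.0642, -0.0031]
tool_rot: [-3.141, -0.008, 2.995]
contact_force: [-10.9, 3.3, 0.9]
opening: -0.0003
grip_force: 5.8
```

>>> step_arm(
  increments=[
    {"delta_pos": [0.15, 0, 0], "dr": [0, 0, 0], "fingers": 1},
    {"delta_pos": [0.4, 0, 0], "dr": [0, 0, 0], "fingers": 1},
    {"delta_pos": [1.0, 0, 0], "dr": [0, 0, 0], "fingers": 1},
    {"delta_pos": [2.0, 0, 0], "dr": [0, 0, 0], "fingers": 1},
    {"delta_pos": [3.0, 0, 0], "dr": [0, 0, 0], "fingers": 1},
  ],
)

```text
time: 17.1
tool_pos: [0.4965, 0.0681, -0.0018]
tool_rot: [3.141, 0.001, 2.994]
contact_force: [-0.6, 0.4, 1.2]
opening: 0.0008
grip_force: 0.0
```

>>> step_arm(
  increments=[
    {"delta_pos": [0.5, 0, -4], "dr": [0, 0, 0], "fingers": 1},
    {"delta_pos": [0.5, 0, -9], "dr": [0, 0, 0], "fingers": 1},
    {"delta_pos": [0, 0, -14], "dr": [0, 0, 0], "fingers": 0},
    {"delta_pos": [-4, 0, -16], "dr": [0, 0, 0], "fingers": -0.3},
    {"delta_pos": [-8, 0, -16], "dr": [0, 0, 0], "fingers": -0.3},
  ],
)

```text
time: 17.73
tool_pos: [0.5779, 0.0563, 0.161]
tool_rot: [3.141, 0.006, 2.995]
contact_force: [0.4, 0.4, -0.1]
opening: 0.0258
grip_force: 0.0
```

>>> step_arm(
  increments=[
    {"delta_pos": [-4, -0.5, 0], "dr": [0, 0, 0], "fingers": -0.3},
    {"delta_pos": [-7.5, -1, 0], "dr": [0, 0, 0], "fingers": -0.3},
    {"delta_pos": [-7.5, -1.5, 0], "dr": [0, 0, 0], "fingers": -0.3},
    {"delta_pos": [-7.5, -1.5, 0], "dr": [0, 0, 0], "fingers": -0.3},
    {"delta_pos": [-7.5, -1.5, 0], "dr": [0, 0, 0], "fingers": -0.3},
  ],
)

```text
time: 18.35
tool_pos: [0.6471, 0.031, 0.1584]
tool_rot: [3.141, -0.0, 2.995]
contact_force: [0.4, 0.2, 0.2]
opening: 0.0593
grip_force: 0.0
```

```bash
python3 snap.py w6; python3 - <<'E'
from h import *
import pickle
P,im=pickle.load(open("w6.pkl","rb"))
b=np.array([.6057,.0516]);u,v=proj(P,[*b,.054]);print("bore pred px",u,v)
x,y=int(u)-60,int(v)-60
cv2.imwrite("pics/c6.png",cv2.resize(im[max(y,0):y+105,x:x+120,::-1],(685,600),interpolation=cv2.INTER_CUBIC));print("origin",x,max(y,0),"x5.71")
fx=np.array([.98926,-.1462]);fy=np.array([.1462,.98926])
for lat in(-.012,.012):
    print(lat," ".join(f"{s}:{im[int(round(q[1])),int(round(q[0])),0]}" for s in range(-84,-66) for q in[proj(P,np.r_[b+fx*s*1e-3+fy*lat,.054])]))
E
```

```text
[0.64758176 0.03093159 0.15855825]
bore pred px 271.14116898560764 140.8114685751017
origin 211 80 x5.71
-0.012 -84:176 -83:173 -82:171 -81:172 -80:173 -79:175 -78:176 -77:174 -76:171 -75:171 -74:168 -73:147 -72:141 -71:140 -70:141 -69:140 -68:139 -67:139
0.012 -84:174 -83:174 -82:175 -81:174 -80:172 -79:168 -78:165 -77:164 -76:163 -75:162 -74:161 -73:144 -72:140 -71:139 -70:141 -69:139 -68:139 -67:140
```

View pics/c6.png

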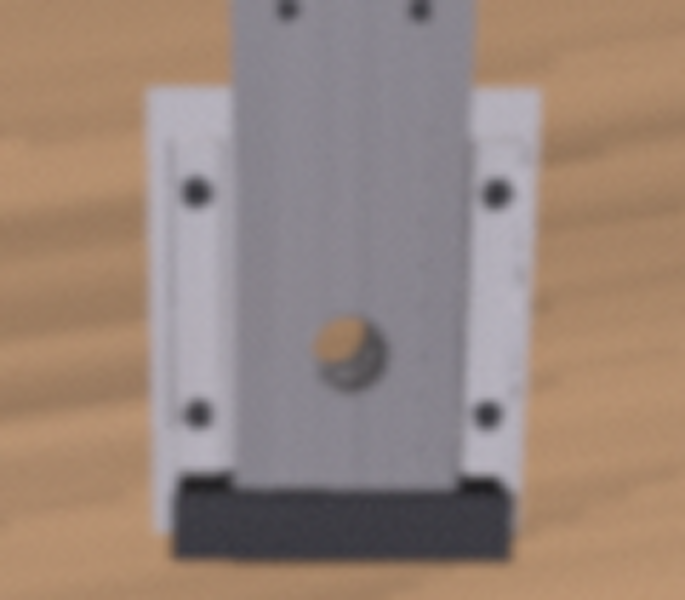

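The picture shows the top leaf hard against the stop, with the hole at (350,352) and the bench visible through the bore, so the leaves line up. Rail screws are at (196,192), (497,193), (198,413) and (487,413).

```bash
python3 - <<'E'
from h import *
import pickle
P,im=pickle.load(open("w6.pkl","rb"))
c=lambda x,y:np.array([211+x/5.71-.4,80+y/5.71-.4])
print("hole",plane(P,c(350,352),.054))
q=[plane(P,c(*t),.048) for t in((196,192),(497,193),(198,413),(487,413))];m=np.mean(q,0);d=q[2]+q[3]-q[0]-q[1];d/=np.linalg.norm(d)
print("mid",m,"yaw",np.arctan2(d[1],d[0]),"bore",m+.008*d)
print("pin go:");goto([.5075,-.1696,.125],2.995)
# hole in w6 triangulation vs offset, open bench patch check: bore bottom visible centre
E
```

```text
hole [0.60628827 0.05235568 0.054     ]
mid [0.59780664 0.05270964 0.048     ] yaw -0.15143132878028293 bore [0.60571509 0.05150282 0.048     ]
pin go:
d cm [ 10.93 -21.88   3.35] dr [0.01 0.03 0.  ]
```

>>> step_arm(
  increments=[
    {"delta_pos": [2.7, -5.4, 0], "dr": [0, 0, 0], "fingers": -0.3},
    {"delta_pos": [5.4, -10.8, 0], "dr": [0, 0, 0], "fingers": -0.3},
    {"delta_pos": [8.2, -16.4, 0], "dr": [0, 0, 0], "fingers": -0.3},
    {"delta_pos": [10.9, -21.9, 0], "dr": [0, 0, 0], "fingers": -0.3},
    {"delta_pos": [10.9, -21.9, 0], "dr": [0, 0, 0], "fingers": -0.3},
  ],
)

```text
time: 19.12
tool_pos: [0.506, -0.1731, 0.1586]
tool_rot: [-3.141, 0.0, 2.989]
contact_force: [0.3, 1.3, 0.1]
opening: 0.0596
grip_force: 0.0
```

```bash
python3 -c "
from h import *
viewer.read_camera('top');print(tool()[0]);goto([.5075,-.1696,.04],2.995)"
```

```text
[ 0.50727439 -0.17143463  0.15855761]
d cm [1.000e-02 1.800e-01 1.186e+01] dr [ 0.    0.05 -0.22]
```

>>> step_arm(
  increments=[
    {"delta_pos": [0, 0.05, 3.5], "dr": [0, 0, 0], "fingers": -0.3},
    {"delta_pos": [0, 0.05, 7], "dr": [0, 0, 0], "fingers": -0.3},
    {"delta_pos": [0, 0.05, 9.5], "dr": [0, 0, 0], "fingers": -0.3},
    {"delta_pos": [0, 0.05, 11], "dr": [0, 0, 0], "fingers": -0.3},
    {"delta_pos": [0, 0.05, 11.8], "dr": [0, 0, 0], "fingers": -0.3},
  ],
)

```text
time: 19.8
tool_pos: [0.5087, -0.1689, 0.0396]
tool_rot: [3.141, -0.0, 2.996]
contact_force: [0.4, 0.2, -0.4]
opening: 0.0597
grip_force: 0.0
```

>>> step_arm(
  increments=[
    {"delta_pos": [0, 0, 0.1], "dr": [0, 0, 0], "fingers": 0.1},
    {"delta_pos": [0, 0, 0.1], "dr": [0, 0, 0], "fingers": 0.3},
    {"delta_pos": [0, 0, 0.1], "dr": [0, 0, 0], "fingers": 0.5},
    {"delta_pos": [0, 0, 0.1], "dr": [0, 0, 0], "fingers": 1},
    {"delta_pos": [0, 0, 0.1], "dr": [0, 0, 0], "fingers": 1},
  ],
  newtons=25,
)

```text
time: 20.42
tool_pos: [0.5083, -0.1698, 0.0393]
tool_rot: [-3.142, 0.001, 2.994]
contact_force: [0.2, 0.1, 0.8]
opening: 0.0176
grip_force: 25.0
```

>>> step_arm(
  increments=[
    {"delta_pos": [0, 0, 0], "dr": [0, 0, 0], "fingers": 1},
    {"delta_pos": [0, 0, -1], "dr": [0, 0, 0], "fingers": 1},
    {"delta_pos": [0, 0, -2.5], "dr": [0, 0, 0], "fingers": 1},
    {"delta_pos": [0, 0, -4.5], "dr": [0, 0, 0], "fingers": 1},
    {"delta_pos": [0, 0, -6.5], "dr": [0, 0, 0], "fingers": 1},
  ],
  newtons=45,
)

```text
time: 21.05
tool_pos: [0.5083, -0.1697, 0.1056]
tool_rot: [-3.141, 0.001, 2.995]
contact_force: [-0.1, 0.7, -1.6]
opening: 0.0171
grip_force: 45.0
```

>>> step_arm(
  increments=[
    {"delta_pos": [0, 0, -1], "dr": [0, 0, 0], "fingers": 1},
    {"delta_pos": [0, 0, -2], "dr": [0, 0, 0], "fingers": 1},
    {"delta_pos": [0, 0, -3], "dr": [0, 0, 0], "fingers": 1},
    {"delta_pos": [0, 0, -3], "dr": [0, 0, 0], "fingers": 1},
    {"delta_pos": [0, 0, -3], "dr": [0, 0, 0], "fingers": 1},
  ],
)

```text
time: 21.68
tool_pos: [0.5079, -0.1695, 0.1336]
tool_rot: [3.141, -0.001, 2.995]
contact_force: [-1.4, 0.4, -0.8]
opening: 0.0171
grip_force: 45.0
```

```bash
cat > pin.py <<'E'
from h import *
import sys
p,M=tool();P=viewer.camera_params("wrist")
print(robot.observe()["opening"],p);goto([.6062,.0519,p[2]],2.995)
E
python3 pin.py
```

```text
0.01712977751263757 [ 0.50790625 -0.16953067  0.1335537 ]
d cm [-6.48 23.34  0.  ] dr [ 0.02 -0.05 -0.03]
```

>>> step_arm(
  increments=[
    {"delta_pos": [-1.3, 4.7, 0], "dr": [0, 0, 0], "fingers": 1},
    {"delta_pos": [-2.8, 10, 0], "dr": [0, 0, 0], "fingers": 1},
    {"delta_pos": [-4.3, 15.5, 0], "dr": [0, 0, 0], "fingers": 1},
    {"delta_pos": [-5.6, 20, 0], "dr": [0, 0, 0], "fingers": 1},
    {"delta_pos": [-6.5, 23.3, 0], "dr": [0, 0, 0], "fingers": 1},
  ],
)

```text
time: 22.3
tool_pos: [0.6068, 0.0535, 0.1331]
tool_rot: [3.141, -0.001, 2.996]
contact_force: [0.2, -1.7, -2.2]
opening: 0.0174
grip_force: 45.0
```

>>> step_arm(
  increments=[
    {"delta_pos": [0, 0, 0], "dr": [0, 0, 0], "fingers": 1},
    {"delta_pos": [0, 0, 0], "dr": [0, 0, 0], "fingers": 1},
    {"delta_pos": [0, 0, 0], "dr": [0, 0, 0], "fingers": 1},
    {"delta_pos": [0, 0, 0.5], "dr": [0, 0, 0], "fingers": 1},
    {"delta_pos": [0, 0, 1], "dr": [0, 0, 0], "fingers": 1},
  ],
)

```text
time: 22.92
tool_pos: [0.6065, 0.0507, 0.1237]
tool_rot: [3.142, -0.0, 2.994]
contact_force: [-0.5, -0.7, -1.6]
opening: 0.017
grip_force: 45.0
```

```bash
python3 - <<'E'
from h import *
s=viewer.read_camera("side");P=viewer.camera_params("side");p,M=tool();goto([.6062,.0519,p[2]],2.995)
o=(p+[0,0,.049])  # grasp pt ~ 0.5cm above pin_grip
gap=.049+.0034
# pin profile check: bright steel segment columns at shank heights vs prediction
hsv=cv2.cvtColor(s,cv2.COLOR_RGB2HSV)
for dz in(-.04,-.055,-.06,-.07,-.08,-.09):
    u,v=proj(P,[p[0],p[1],p[2]+.0455+dz]);r=int(round(v));c=int(round(u))
    print(dz,round(u,1),r,"sat:",hsv[r,c-11:c+12,1].tolist())
E
```

```text
d cm [-0.    0.11 -0.  ] dr [-0.   -0.08 -0.07]
-0.04 263.4 167 sat: [114, 112, 111, 112, 112, 111, 113, 112, 113, 103, 52, 6, 6, 3, 90, 109, 112, 111, 113, 112, 111, 111, 112]
-0.055 263.4 171 sat: [113, 113, 134, 157, 164, 149, 119, 111, 113, 104, 52, 6, 6, 3, 103, 112, 113, 112, 111, 112, 110, 111, 112]
-0.06 263.3 173 sat: [185, 211, 225, 226, 225, 227, 214, 184, 169, 145, 67, 6, 6, 6, 103, 113, 112, 111, 112, 111, 111, 112, 113]
-0.07 263.3 176 sat: [226, 225, 216, 218, 220, 226, 228, 226, 227, 175, 55, 3, 6, 9, 105, 112, 112, 112, 113, 113, 112, 113, 112]
-0.08 263.2 179 sat: [225, 226, 226, 229, 226, 225, 227, 220, 220, 216, 148, 98, 88, 106, 111, 113, 113, 113, 112, 113, 113, 113, 112]
-0.09 263.2 182 sat: [225, 223, 222, 215, 187, 156, 121, 114, 111, 113, 113, 112, 112, 112, 112, 112, 112, 112, 112, 86, 15, 3, 6]
```

>>> step_arm(
  increments=[
    {"delta_pos": [0, 0.1, 0.8], "dr": [0, 0, 0], "fingers": 1},
    {"delta_pos": [0, 0.1, 1.6], "dr": [0, 0, 0], "fingers": 1},
    {"delta_pos": [0, 0.1, 2.4], "dr": [0, 0, 0], "fingers": 1},
    {"delta_pos": [0, 0.1, 3.0], "dr": [0, 0, 0], "fingers": 1},
    {"delta_pos": [0, 0.1, 3.3], "dr": [0, 0, 0], "fingers": 1},
  ],
)

```text
time: 23.6
tool_pos: [0.6066, 0.0523, 0.0904]
tool_rot: [3.142, -0.001, 2.995]
contact_force: [-0.0, 0.3, -1.4]
opening: 0.0173
grip_force: 45.0
```

>>> step_arm(
  increments=[
    {"delta_pos": [0, 0, 0.15], "dr": [0, 0, 0], "fingers": 1},
    {"delta_pos": [0, 0, 0.3], "dr": [0, 0, 0], "fingers": 1},
    {"delta_pos": [0, 0, 0.45], "dr": [0, 0, 0], "fingers": 1},
    {"delta_pos": [0, 0, 0.6], "dr": [0, 0, 0], "fingers": 1},
    {"delta_pos": [0, 0, 0.75], "dr": [0, 0, 0], "fingers": 1},
  ],
)

```text
time: 24.22
tool_pos: [0.6068, 0.0523, 0.0835]
tool_rot: [3.142, 0.0, 2.995]
contact_force: [-0.3, 0.7, -1.2]
opening: 0.017
grip_force: 45.0
```

>>> step_arm(
  increments=[
    {"delta_pos": [0, 0, 0.12], "dr": [0, 0, 0], "fingers": 1},
    {"delta_pos": [0, 0, 0.24], "dr": [0, 0, 0], "fingers": 1},
    {"delta_pos": [0, 0, 0.36], "dr": [0, 0, 0], "fingers": 1},
    {"delta_pos": [0, 0, 0.48], "dr": [0, 0, 0], "fingers": 1},
    {"delta_pos": [0, 0, 0.6], "dr": [0, 0, 0], "fingers": 1},
  ],
)

```text
time: 24.85
tool_pos: [0.6068, 0.0523, 0.0775]
tool_rot: [3.142, 0.0, 2.995]
contact_force: [1.3, -0.2, -2.0]
opening: 0.0174
grip_force: 45.0
```

>>> step_arm(
  increments=[
    {"delta_pos": [0, 0, 0.12], "dr": [0, 0, 0], "fingers": 1},
    {"delta_pos": [0, 0, 0.24], "dr": [0, 0, 0], "fingers": 1},
    {"delta_pos": [0, 0, 0.36], "dr": [0, 0, 0], "fingers": 1},
    {"delta_pos": [0, 0, 0.48], "dr": [0, 0, 0], "fingers": 1},
    {"delta_pos": [0, 0, 0.6], "dr": [0, 0, 0], "fingers": 1},
  ],
)

```text
time: 25.48
tool_pos: [0.6069, 0.0524, 0.0715]
tool_rot: [3.141, 0.0, 2.994]
contact_force: [0.9, 1.3, -1.5]
opening: 0.0172
grip_force: 45.0
```

>>> step_arm(
  increments=[
    {"delta_pos": [0, 0, 0.12], "dr": [0, 0, 0], "fingers": 1},
    {"delta_pos": [0, 0, 0.24], "dr": [0, 0, 0], "fingers": 1},
    {"delta_pos": [0, 0, 0.36], "dr": [0, 0, 0], "fingers": 1},
    {"delta_pos": [0, 0, 0.48], "dr": [0, 0, 0], "fingers": 1},
    {"delta_pos": [0, 0, 0.6], "dr": [0, 0, 0], "fingers": 1},
  ],
)

```text
time: 26.1
tool_pos: [0.6068, 0.0523, 0.0655]
tool_rot: [3.141, 0.0, 2.995]
contact_force: [0.8, 1.5, -0.7]
opening: 0.0174
grip_force: 45.0
```

>>> step_arm(
  increments=[
    {"delta_pos": [0, 0, 0.12], "dr": [0, 0, 0], "fingers": 1},
    {"delta_pos": [0, 0, 0.24], "dr": [0, 0, 0], "fingers": 1},
    {"delta_pos": [0, 0, 0.36], "dr": [0, 0, 0], "fingers": 1},
    {"delta_pos": [0, 0, 0.48], "dr": [0, 0, 0], "fingers": 1},
    {"delta_pos": [0, 0, 0.6], "dr": [0, 0, 0], "fingers": 1},
  ],
)

```text
time: 26.72
tool_pos: [0.6068, 0.0523, 0.0594]
tool_rot: [3.142, 0.0, 2.995]
contact_force: [0.4, 0.5, -0.8]
opening: 0.017
grip_force: 45.0
```

>>> step_arm(
  increments=[
    {"delta_pos": [0, 0, 0.12], "dr": [0, 0, 0], "fingers": 1},
    {"delta_pos": [0, 0, 0.24], "dr": [0, 0, 0], "fingers": 1},
    {"delta_pos": [0, 0, 0.36], "dr": [0, 0, 0], "fingers": 1},
    {"delta_pos": [0, 0, 0.48], "dr": [0, 0, 0], "fingers": 1},
    {"delta_pos": [0, 0, 0.6], "dr": [0, 0, 0], "fingers": 1},
  ],
)

```text
time: 27.35
tool_pos: [0.6068, 0.0523, 0.0535]
tool_rot: [3.141, 0.0, 2.995]
contact_force: [0.4, 0.5, -1.3]
opening: 0.0171
grip_force: 45.0
```

>>> step_arm(
  increments=[
    {"delta_pos": [0, 0, 0.15], "dr": [0, 0, 0], "fingers": 1},
    {"delta_pos": [0, 0, 0.3], "dr": [0, 0, 0], "fingers": 1},
    {"delta_pos": [0, 0, 0.45], "dr": [0, 0, 0], "fingers": 1},
    {"delta_pos": [0, 0, 0.6], "dr": [0, 0, 0], "fingers": 1},
    {"delta_pos": [0, 0, 0.75], "dr": [0, 0, 0], "fingers": 1},
  ],
)

```text
time: 27.98
tool_pos: [0.6068, 0.0523, 0.0459]
tool_rot: [3.141, 0.0, 2.994]
contact_force: [0.8, 0.8, -1.4]
opening: 0.0172
grip_force: 45.0
```

>>> step_arm(
  increments=[
    {"delta_pos": [0, 0, 0.12], "dr": [0, 0, 0], "fingers": 1},
    {"delta_pos": [0, 0, 0.24], "dr": [0, 0, 0], "fingers": 1},
    {"delta_pos": [0, 0, 0.36], "dr": [0, 0, 0], "fingers": 1},
    {"delta_pos": [0, 0, 0.45], "dr": [0, 0, 0], "fingers": 1},
    {"delta_pos": [0, 0, 0.55], "dr": [0, 0, 0], "fingers": 1},
  ],
)

```text
time: 28.6
tool_pos: [0.6068, 0.0523, 0.0405]
tool_rot: [3.142, 0.0, 2.995]
contact_force: [1.5, 0.8, -1.5]
opening: 0.0174
grip_force: 45.0
```

>>> step_arm(
  increments=[
    {"delta_pos": [0, 0, 0.08], "dr": [0, 0, 0], "fingers": 1},
    {"delta_pos": [0, 0, 0.15], "dr": [0, 0, 0], "fingers": 1},
    {"delta_pos": [0, 0, 0.2], "dr": [0, 0, 0], "fingers": 1},
    {"delta_pos": [0, 0, 0.24], "dr": [0, 0, 0], "fingers": 1},
    {"delta_pos": [0, 0, 0.27], "dr": [0, 0, 0], "fingers": 1},
  ],
)

```text
time: 29.22
tool_pos: [0.6068, 0.0523, 0.0378]
tool_rot: [3.141, -0.0, 2.995]
contact_force: [2.2, 1.8, -1.5]
opening: 0.0171
grip_force: 45.0
```

>>> step_arm(
  increments=[
    {"delta_pos": [0, 0, 0.02], "dr": [0, 0, 0], "fingers": 1},
    {"delta_pos": [0, 0, 0.04], "dr": [0, 0, 0], "fingers": 1},
    {"delta_pos": [0, 0, 0.06], "dr": [0, 0, 0], "fingers": 1},
    {"delta_pos": [0, 0, 0.08], "dr": [0, 0, 0], "fingers": 1},
    {"delta_pos": [0, 0, 0.1], "dr": [0, 0, 0], "fingers": 1},
  ],
)

```text
time: 29.85
tool_pos: [0.6068, 0.0523, 0.037]
tool_rot: [3.142, 0.0, 2.995]
contact_force: [0.1, 0.3, 1.3]
opening: 0.0174
grip_force: 45.0
```

>>> step_arm(
  increments=[
    {"delta_pos": [0, 0, 0.01], "dr": [0, 0, 0], "fingers": 1},
    {"delta_pos": [0, 0, 0.02], "dr": [0, 0, 0], "fingers": 1},
    {"delta_pos": [0, 0, 0.03], "dr": [0, 0, 0], "fingers": 1},
    {"delta_pos": [0, 0, 0.03], "dr": [0, 0, 0], "fingers": 1},
    {"delta_pos": [0, 0, 0.03], "dr": [0, 0, 0], "fingers": 1},
  ],
)

```text
time: 30.48
tool_pos: [0.6069, 0.0523, 0.037]
tool_rot: [3.141, 0.001, 2.995]
contact_force: [-0.4, 0.4, 5.7]
opening: 0.0173
grip_force: 45.0
```

>>> step_arm(
  increments=[
    {"delta_pos": [0, 0, 0.01], "dr": [0, 0, 0], "fingers": 1},
    {"delta_pos": [0, 0, 0.02], "dr": [0, 0, 0], "fingers": 1},
    {"delta_pos": [0, 0, 0.03], "dr": [0, 0, 0], "fingers": 1},
    {"delta_pos": [0, 0, 0.035], "dr": [0, 0, 0], "fingers": 1},
    {"delta_pos": [0, 0, 0.035], "dr": [0, 0, 0], "fingers": 1},
  ],
)

```text
time: 31.1
tool_pos: [0.607, 0.0523, 0.0369]
tool_rot: [3.141, 0.001, 2.995]
contact_force: [-1.5, 0.2, 7.8]
opening: 0.0173
grip_force: 45.0
```

>>> step_arm(
  increments=[
    {"delta_pos": [0, 0, 0], "dr": [0, 0, 0], "fingers": 1},
    {"delta_pos": [0, 0, 0], "dr": [0, 0, 0], "fingers": 1},
    {"delta_pos": [0, 0, 0], "dr": [0, 0, 0], "fingers": 1},
    {"delta_pos": [0, 0, 0], "dr": [0, 0, 0], "fingers": 1},
    {"delta_pos": [0, 0, 0], "dr": [0, 0, 0], "fingers": 1},
  ],
)

```text
time: 31.72
tool_pos: [0.607, 0.0523, 0.037]
tool_rot: [3.141, 0.001, 2.995]
contact_force: [-2.0, 1.1, 8.3]
opening: 0.0171
grip_force: 45.0
```

>>> step_arm(
  increments=[
    {"delta_pos": [0, 0, 0.01], "dr": [0, 0, 0], "fingers": 1},
    {"delta_pos": [0, 0, 0.02], "dr": [0, 0, 0], "fingers": 1},
    {"delta_pos": [0, 0, 0.03], "dr": [0, 0, 0], "fingers": 1},
    {"delta_pos": [0, 0, 0.03], "dr": [0, 0, 0], "fingers": 1},
    {"delta_pos": [0, 0, 0.03], "dr": [0, 0, 0], "fingers": 1},
  ],
)

```text
time: 32.35
tool_pos: [0.607, 0.0523, 0.0369]
tool_rot: [3.141, 0.001, 2.995]
contact_force: [-2.7, 0.9, 8.7]
opening: 0.0173
grip_force: 45.0
```

>>> step_arm(
  increments=[
    {"delta_pos": [0, 0, 0], "dr": [0, 0, 0], "fingers": 1},
    {"delta_pos": [0, 0, 0], "dr": [0, 0, 0], "fingers": 1},
    {"delta_pos": [0, 0, 0], "dr": [0, 0, 0], "fingers": 1},
    {"delta_pos": [0, 0, 0], "dr": [0, 0, 0], "fingers": 1},
    {"delta_pos": [0, 0, 0], "dr": [0, 0, 0], "fingers": 1},
  ],
)

```text
time: 32.98
tool_pos: [0.607, 0.0523, 0.0369]
tool_rot: [3.141, 0.001, 2.995]
contact_force: [-1.7, 1.1, 8.4]
opening: 0.0171
grip_force: 45.0
```

>>> step_arm(
  increments=[
    {"delta_pos": [0, 0, 0], "dr": [0, 0, 0], "fingers": 1},
    {"delta_pos": [0, 0, 0], "dr": [0, 0, 0], "fingers": 1},
    {"delta_pos": [0, 0, 0], "dr": [0, 0, 0], "fingers": 1},
    {"delta_pos": [0, 0, 0], "dr": [0, 0, 0], "fingers": 1},
    {"delta_pos": [0, 0, 0], "dr": [0, 0, 0], "fingers": 1},
  ],
)

```text
time: 33.6
tool_pos: [0.607, 0.0523, 0.0369]
tool_rot: [3.141, 0.001, 2.995]
contact_force: [-1.8, 1.2, 8.7]
opening: 0.0171
grip_force: 45.0
```

>>> step_arm(
  increments=[
    {"delta_pos": [0, 0, 0.02], "dr": [0, 0, 0], "fingers": 1},
    {"delta_pos": [0, 0, 0.04], "dr": [0, 0, 0], "fingers": 1},
    {"delta_pos": [0, 0, 0.05], "dr": [0, 0, 0], "fingers": 1},
    {"delta_pos": [0, 0, 0.06], "dr": [0, 0, 0], "fingers": 1},
    {"delta_pos": [0, 0, 0.06], "dr": [0, 0, 0], "fingers": 1},
  ],
)

```text
time: 34.22
tool_pos: [0.6071, 0.0523, 0.0369]
tool_rot: [3.141, 0.001, 2.995]
contact_force: [-3.1, 0.7, 12.3]
opening: 0.017
grip_force: 45.0
```

>>> step_arm(
  increments=[
    {"delta_pos": [0, 0, 0], "dr": [0, 0, 0], "fingers": 1},
    {"delta_pos": [0, 0, 0], "dr": [0, 0, 0], "fingers": 1},
    {"delta_pos": [0, 0, 0], "dr": [0, 0, 0], "fingers": 1},
    {"delta_pos": [0, 0, 0], "dr": [0, 0, 0], "fingers": 1},
    {"delta_pos": [0, 0, 0], "dr": [0, 0, 0], "fingers": 1},
  ],
)

```text
time: 34.85
tool_pos: [0.6071, 0.0523, 0.0369]
tool_rot: [3.141, 0.001, 2.995]
contact_force: [-2.9, 0.1, 13.6]
opening: 0.0171
grip_force: 45.0
```

>>> step_arm(
  increments=[
    {"delta_pos": [0, 0, -0.015], "dr": [0, 0, 0], "fingers": 1},
    {"delta_pos": [0, 0, -0.015], "dr": [0, 0, 0], "fingers": 1},
    {"delta_pos": [0, 0, -0.015], "dr": [0, 0, 0], "fingers": 1},
    {"delta_pos": [0, 0, -0.015], "dr": [0, 0, 0], "fingers": 1},
    {"delta_pos": [0, 0, -0.015], "dr": [0, 0, 0], "fingers": 1},
  ],
)

```text
time: 35.48
tool_pos: [0.6071, 0.0523, 0.0369]
tool_rot: [3.141, 0.001, 2.995]
contact_force: [-2.3, 0.1, 11.4]
opening: 0.0173
grip_force: 45.0
```

>>> step_arm(
  increments=[
    {"delta_pos": [0, 0, 0], "dr": [0, 0, 0], "fingers": 1},
    {"delta_pos": [0, 0, 0], "dr": [0, 0, 0], "fingers": 1},
    {"delta_pos": [0, 0, 0], "dr": [0, 0, 0], "fingers": 1},
    {"delta_pos": [0, 0, 0], "dr": [0, 0, 0], "fingers": 1},
    {"delta_pos": [0, 0, 0], "dr": [0, 0, 0], "fingers": 1},
  ],
)

```text
time: 36.1
tool_pos: [0.607, 0.0523, 0.0369]
tool_rot: [3.141, 0.001, 2.995]
contact_force: [-3.2, 0.8, 12.0]
opening: 0.0174
grip_force: 45.0
```

>>> step_arm(
  increments=[
    {"delta_pos": [0, 0, 0], "dr": [0, 0, 0], "fingers": 1},
    {"delta_pos": [0, 0, 0], "dr": [0, 0, 0], "fingers": 1},
    {"delta_pos": [0, 0, 0], "dr": [0, 0, 0], "fingers": 1},
    {"delta_pos": [0, 0, 0], "dr": [0, 0, 0], "fingers": 1},
    {"delta_pos": [0, 0, 0], "dr": [0, 0, 0], "fingers": 1},
  ],
)

```text
time: 36.72
tool_pos: [0.607, 0.0523, 0.0369]
tool_rot: [3.141, 0.001, 2.995]
contact_force: [-3.2, 1.6, 11.4]
opening: 0.0173
grip_force: 45.0
```

>>> step_arm(
  increments=[
    {"delta_pos": [0, 0, -0.04], "dr": [0, 0, 0], "fingers": 1},
    {"delta_pos": [0, 0, -0.07], "dr": [0, 0, 0], "fingers": 1},
    {"delta_pos": [0, 0, -0.07], "dr": [0, 0, 0], "fingers": 0.4},
    {"delta_pos": [0, 0, -0.07], "dr": [0, 0, 0], "fingers": 0},
    {"delta_pos": [0, 0, -0.07], "dr": [0, 0, 0], "fingers": -0.3},
  ],
)

```text
time: 37.35
tool_pos: [0.6064, 0.0522, 0.0356]
tool_rot: [-3.141, -0.001, 2.994]
contact_force: [0.1, -0.7, -0.9]
opening: 0.0426
grip_force: 0.0
```

>>> step_arm(
  increments=[
    {"delta_pos": [0, 0, 0], "dr": [0, 0, 0], "fingers": -0.3},
    {"delta_pos": [0, 0, 0], "dr": [0, 0, 0], "fingers": -0.3},
    {"delta_pos": [0, 0, -1], "dr": [0, 0, 0], "fingers": -0.3},
    {"delta_pos": [0, 0, -3], "dr": [0, 0, 0], "fingers": -0.3},
    {"delta_pos": [0, 0, -6], "dr": [0, 0, 0], "fingers": -0.3},
  ],
)

```text
time: 37.98
tool_pos: [0.6063, 0.0523, 0.0967]
tool_rot: [-3.142, -0.001, 2.995]
contact_force: [0.4, 0.3, 0.2]
opening: 0.0598
grip_force: 0.0
```

>>> step_arm(
  increments=[
    {"delta_pos": [0, 0, -3], "dr": [0, 0, 0], "fingers": -0.3},
    {"delta_pos": [0, 0, -6], "dr": [0, 0, 0], "fingers": -0.3},
    {"delta_pos": [-2, 0, -8], "dr": [0, 0, 0], "fingers": -0.3},
    {"delta_pos": [-4, 0, -8], "dr": [0, 0, 0], "fingers": -0.3},
    {"delta_pos": [-4, 0, -8], "dr": [0, 0, 0], "fingers": -0.3},
  ],
)

```text
time: 38.6
tool_pos: [0.647, 0.0462, 0.1765]
tool_rot: [3.141, 0.001, 2.994]
contact_force: [-0.2, -0.1, -1.0]
opening: 0.0597
grip_force: 0.0
```

```bash
python3 - <<'E'
from h import *
S=viewer.camera_params("side");s=viewer.read_camera("side")
hsv=cv2.cvtColor(s,cv2.COLOR_RGB2HSV)
# expected grip: z .060-.104 at bore; print value rows up the axis and width at mid grip
x,y=.6062,.0516
for z in(.05,.057,.063,.07,.08,.09,.1,.103,.106,.11,.115):
    u,v=proj(S,[x,y,z]);r,c=int(round(v)),int(round(u));print(z,c,r,"sat",hsv[r,c-7:c+8,1].tolist())
for z in(.054,.050): 
    pass
P=viewer.camera_params("wrist");print(tool()[0],robot.observe()["opening"])
E
python3 snap.py w7
```

```text
0.05 263 190 sat [13, 15, 15, 11, 9, 7, 7, 9, 7, 5, 8, 9, 10, 13, 13]
0.057 263 188 sat [13, 13, 13, 12, 11, 9, 8, 3, 3, 6, 11, 13, 12, 13, 13]
0.063 263 187 sat [12, 13, 15, 12, 10, 7, 3, 3, 6, 0, 5, 13, 12, 12, 13]
0.07 263 184 sat [114, 113, 112, 113, 93, 33, 5, 6, 6, 6, 12, 67, 71, 74, 76]
0.08 263 181 sat [222, 216, 159, 124, 96, 32, 5, 3, 6, 3, 3, 105, 112, 113, 113]
0.09 263 178 sat [207, 221, 224, 228, 170, 48, 5, 5, 6, 6, 6, 105, 113, 113, 112]
0.1 263 175 sat [221, 226, 224, 225, 158, 30, 11, 10, 13, 11, 9, 89, 112, 112, 112]
0.103 263 174 sat [226, 226, 226, 225, 157, 39, 8, 11, 10, 11, 6, 86, 111, 111, 112]
0.106 263 173 sat [227, 224, 213, 186, 168, 83, 35, 23, 23, 29, 62, 101, 112, 112, 112]
0.11 263 172 sat [224, 199, 164, 134, 117, 113, 100, 95, 94, 106, 112, 111, 112, 112, 112]
0.115 263 171 sat [163, 148, 119, 112, 113, 113, 113, 114, 113, 112, 111, 112, 113, 112, 112]
[0.64606963 0.04642601 0.17608897] 0.059219580860225496
[0.64552362 0.04662674 0.17604064]
```

```bash
python3 -c "
from cell import robot
print(robot.hand_in())"
```

```text
the job is handed in; nothing more can be done
None
```

The job is handed in at about 39 s. I pushed the leaves against the stop at about 11 N for over a second, then took the pin from the rack, seated it with its collar on the top leaf, pressed it home at about 12 N for over a second and released it. The fingertips really sit about 30 mm above the reported TCP, which I allowed for, so my first push attempt passed just over the leaves without touching them.

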